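# Release a test guard, ease its sagging bolt out of a bent keeper and hold the gate ajar

## Task

A powered board sits behind a low fence guard. First run its release sequence on the key pad: press the round key fully down and let it up, then the square key, then the long bar key, one at a time. Then take the upright knob of the guard's sagging bolt, lift it so that the bolt's thick head clears the bent-up lip of the keeper while you pull it out towards the hinge, swing the self-closing gate towards you until it is ajar by about 20 degrees, and finish there while still holding the knob so that the gate stays ajar; leave the tin, the tape roll and the side cutters alone.

Things in the scene. Friction and masses are not known exactly. Their poses are not given: they have to be found in the camera images.
- guard: low fence guard of aluminium posts and steel rods fixed to the bench, 148 x 290 mm and 122 mm high. Origin at bench height in the gate's plane, in the middle of the front. Own x points from the gate into the guard (away from the robot at yaw 0), own y along the closed gate from the latch post (-y, right) to the hinge (+y, left). Start yaw -0.15 to 0.25. Gate, bolt and keeper move with it.
- gate_hinge (a point): point on the vertical hinge axis of the gate, 121 mm to guard +y from the guard's origin, 112 mm above the bench
- gate (a joint): gate angle, rad: 0 closed, grows as the latch end swings to guard -x (towards the robot; seen from above the gate turns clockwise about the hinge), stop at 1.0. The gate is a rod-filled frame 10 mm thick, top edge 120 mm above the bench, free edge 231 mm from the hinge. A spring shuts it with 0.23 to 0.3 N m (about 2 N at the knob): it swings shut when let go.
- knob: dark upright cylinder, 16 mm diameter, 36 mm tall, on a thin stalk on the bolt and rigid with it: the only grip. Origin on its axis, 16 mm above its underside, 20 mm below its top; 148 mm above the bench at rest. Its underside is 12 mm above the gate's top edge. It stands 14 mm in front (guard -x) of the gate's plane, 176 mm from the hinge with the bolt home. Its axes turn with the gate.
- bolt_lift (a joint): height of the whole bolt (with knob) in its tall worn staples, m: 0 sagged down by its own weight of about 1.4 N, up to 0.014
- bolt_draw (a joint): travel of the bolt along the gate towards the hinge (+y of the closed guard), m: starts 0 to 0.005, stop 0.042, about 1 N friction, stays where left. Sagged, the 22 mm head on its end catches behind the lip at about 0.014; lifted 7 mm or more it passes. Beyond 0.029 the head is out of the keeper and the gate can swing; before, the keeper's front wall keeps the gate shut.
- keeper_lip (a point): middle of the top edge of the keeper's bent-up lip, on the gate side of the keeper, which is a dark channel, open above, on the latch post's front; the lip stands 6 mm higher than the lowest point of the sagged bolt head
- key_round (a joint): travel of the round key, m: 0 up, 0.006 fully down; spring, about 2 N to start and 4.5 N fully down
- key_square (a joint): travel of the square key, same values and spring
- key_bar (a joint): travel of the long bar key, same values and spring
- key_round_top (a point): middle of the top face of the round key (24 mm diameter), 44 mm above the bench when up; pressed straight down. The three black keys stand 10 mm proud of grey modules 56 mm apart in a row on one strip; which key is where changes.
- key_square_top (a point): middle of the top face of the square key (24 x 24 mm), 44 mm above the bench when up
- key_bar_top (a point): middle of the top face of the long bar key (40 x 12 mm, long across the row), 44 mm above the bench when up
- tin: open tin of flux, 60 mm diameter, 21 mm high, loose; origin under its middle; leave alone
- tape: roll of amber tape lying flat, 56 mm diameter, 12 mm high, loose; origin under its middle; leave alone
- cutters: side cutters lying flat, 48 x 91 x 10 mm, loose; origin under the middle; leave alone

How it is judged:
On the way, in this order (a step that is already met when the one before it is completed fails the run):
1. round key fully down, the others up, bolt still shut (value of joint key_round above 0.0045 m and value of joint each of key_square, key_bar below 0.0015 m and value of joint bolt_draw below 0.018 m), for 0.1 s.
2. square key fully down, the others up, bolt still shut (value of joint key_square above 0.0045 m and value of joint each of key_round, key_bar below 0.0015 m and value of joint bolt_draw below 0.018 m), for 0.1 s.
3. bar key fully down, the others up, bolt still shut (value of joint key_bar above 0.0045 m and value of joint each of key_round, key_square below 0.0015 m and value of joint bolt_draw below 0.018 m), for 0.1 s.
4. bolt lifted over the lip and drawn clear of the keeper by its knob (value of joint bolt_draw above 0.027 m and contact force between the fingers and knob above 1 N), for 0.1 s.
At the end, for the whole second after the job is handed in: The gate stands still, ajar by 0.20 to 0.55 rad, the bolt drawn by more than 22 mm, the fingers still holding the knob (more than 1 N), all keys up, and tin, tape and cutters within 15 mm of where they stood (value of joint gate between 0.2 and 0.55 rad and velocity of joint gate between -0.1 and 0.1 rad/s and value of joint bolt_draw above 0.022 m and contact force between the fingers and knob above 1 N and value of joint each of key_round, key_square, key_bar below 0.0015 m and distance of each of tin, tape, cutters from where it was at the start of the episode below 0.015 m); the arm keeps its last pose, push and grip.
It fails at once if two keys down together (value of joint each of key_round, key_square above 0.003 m or value of joint each of key_round, key_bar above 0.003 m or value of joint each of key_square, key_bar above 0.003 m).
It fails at once if tin, tape or cutters disturbed (distance of any of tin, tape, cutters from where it was at the start of the episode above 0.02 m).
It also fails if it takes over 64 s, if anything falls off the work surface, if the arm or the gripper's body presses on something with over 40 N, if the wrist force passes 120 N, or if a joint passes its speed limit or range.

## Robot

A 7-joint arm with a two-finger parallel gripper is mounted at the origin on a cart in front of the work surface, level with it; the furniture and walls round the work are solid. World frame = base frame: x ahead of the robot, y to its left, z up, the work surface at z = 0. Lengths are in m, angles in rad, forces in N, time in s.
With the tool pointing down it reaches from about 0.4 to 0.875 m from the base axis. Payload 4.4 kg.
Tool frame: the origin (TCP) lies on the centre line of the jaws, within the pads' length; the fingertips stand 19 mm ahead of it and the grasp point (between the pads) is the TCP; y points along the fingers, z is the direction in which the jaws open and shut, and the axes are right-handed (so a half turn about y gives the same grasp; the last joint's range is limited). The gripper opens to 85 mm and grips with 20 to 120 N. Pads are 22 mm wide; open, the fingers measure 114 mm over their backs; the gripper's body (76 mm by 85 mm) begins 54 mm behind the grasp point. The pads swing forward as they close: fully open they stand 13 mm farther back than shut.
Start: joints at [-1.254, 0.628, 0.038, 1.517, -0.027, 0.996, -0.02], TCP at [0.243, 0.603, 0.217] pointing down, gripper open.
Joint ranges: [-3.06, 3.06], [-0.37, 2.12], [-1.25, 1.32], [0.18, 2.47], [-1.1, 4.24], [0.23, 1.98], [-2.94, 2.94]. Speed limits (rad/s): [2.57, 2.57, 3.14, 3.14, 3.14, 3.14, 3.14].

## Interface

Orientations are given as a 3x3 rotation matrix whose columns are the frame's x, y, z axes.
In Python, from rig import get_obs, cams, ctrl gives the robot as it stands.
- The arm moves only by the shell command python3 -m inch 'ROWS' [OPENING] [FORCE]. ROWS is JSON, a list that holds one entry, the list of rows, each a list of 4 numbers: the shift along the tool's x, y, z in m, then the turn about the tool's y in rad. A call has 1 to 5 rows; each row shifts and turns the commanded pose from where the row before left it, along the tool's axes as they then stand; what a row does not reach is not made up. A row lasts 1/10 s, in which the tool goes at most 50 mm and 8.59 degrees, less where a joint would pass 70% of its speed; a pose out of reach is approached as far as the arm can. A call with a gripper value outside its range is refused whole. OPENING is the opening, from 0 (shut) to 1 (fully open), set as the call begins (- or left out, the last holds). The fingers move at their own pace and stop on an object; FORCE is the grip in N (left out, the last holds). Time passes only in rows, so rows that do not move let the fingers close. It gives the time, the measured TCP pose, the force and the opening at its end, in the units of the state.
- get_obs(): the state, without advancing time (a new reading comes with each control period).
- cams.read_camera(name): name is "scene" or "side" or "wrist"; returns a dict with "color" (480x640x3 uint8, red, green, blue), "K" (3x3 intrinsics, pixels), "rvec" (rotation vector, rad) and "tvec" (3), from world to camera coordinates, as OpenCV has them; the wrist camera has in their place "tool_from_camera" (4x4, takes a point from camera to tool coordinates, whose origin is the TCP and whose axes are the tool frame's). Camera axes: x right, y down, z forward; pixel columns grow to the right and rows downward; lengths in m; the calibration is good to about 2 mm. The wrist camera is an equidistant fisheye: a pixel r from the principal point sees the ray r / f radians off the axis. A picture is of the moment at which its call begins: read the wrist's pose just before it. There is no depth.
- ctrl.hand_in(): hands the job in, once; it reports no verdict.
Trained networks look in a picture, given as the dict that the camera call returned (one of the last four; its "shot" number tells which), for a name from the list of things; names that differ only in an ending like _2 or _b are one class to them, and where a whole thing is asked for, a point or a joint stands for the part that bears it (a point fixed in the world has none). Each returns a list of dicts, best first, with "p" (0 to 1); they miss things now and then, are a little off and sometimes report something else, mostly with a low value. They report only what shows in the picture. A call takes as long as a camera call.
- cams.recognise(picture, target): "point" ([x, y, z] in m, in world coordinates, good to about 4 mm: the middle of the surface that is visible of it).
- cams.silhouettes(picture, target): "mask" (480x640 bool, what is visible of it).
The state is a dict: "time": time; "joint_pos": joint angles; "joint_velocities": joint speeds; "tau": joint torques, N m; "ee_pos": TCP position; "eef_rot": TCP orientation; "wrist_force": force on the tool from outside, world axes, zero at the start; "ft_torque": the same for the moment, N m; "finger_gap": finger opening in m.
Only numpy, scipy, OpenCV 4.12 (cv2) and the standard library are available. Lean on these libraries where they do the work, as an engineer would, in place of code of your own. Each camera call takes 0.05 s, during which the arm holds its last target. There are 200 camera calls.

## Working session

There is one attempt and no reset: what is moved stays moved. The work goes in short steps, Python scripts to look and compute and a shell command to move; the robot and the scene stay as the last step left them, time stands still between calls to the robot, and variables do not carry over. Pictures are saved under pics/ and viewed, about 8 in all and at most 12, crops included, and the job is handed in when it is done.

```bash
ls; mkdir -p pics
cat > h.py <<'E'
import numpy as np,cv2
from rig import get_obs,cams,ctrl
def rec(names,cam):
    p=cams.read_camera(cam)
    for n in names:
        r=cams.recognise(p,n)
        print(cam,n,[(np.round(d["point"],4).tolist(),round(d["p"],2)) for d in r[:3]])
    return p
def save(p,f): cv2.imwrite("pics/"+f,p["color"][:,:,::-1])
E
python3 - <<'E'
from h import *
o=get_obs(); print(o["time"],o["ee_pos"],o["eef_rot"],o["wrist_force"],o["finger_gap"])
N=["knob","key_round_top","key_square_top","key_bar_top","gate_hinge","keeper_lip","tin","tape","cutters"]
a=rec(N,"scene"); b=rec(N,"side")
cv2.imwrite("pics/a.png",cv2.resize(np.hstack([a["color"],b["color"]])[:,:,::-1],(800,300),interpolation=cv2.INTER_AREA))
save(a,"scene.png")
print(get_obs()["time"])
E
```

```text
pics
0.0 [0.24251615 0.60237809 0.21650152] [[ 9.27616436e-01 -6.99283358e-04  3.73533478e-01]
 [-3.73534132e-01 -1.72711682e-03  9.27614828e-01]
 [-3.52965883e-06 -9.99998264e-01 -1.86330815e-03]] [0.05601455 0.09211112 0.07021817] 0.08552800223082754
scene knob [([0.4887, -0.2436, 0.1403], 0.48), ([0.4912, -0.2398, 0.1011], 0.46), ([0.4491, 0.1975, 0.042], 0.37)]
scene key_round_top [([0.4619, 0.3103, 0.0461], 0.49)]
scene key_square_top []
scene key_bar_top [([0.4555, 0.2573, 0.0447], 0.59)]
scene gate_hinge [([0.5112, -0.1732, 0.0486], 0.83)]
scene keeper_lip [([0.4714, -0.3056, 0.0959], 0.45), ([0.4634, 0.3093, 0.0438], 0.37)]
scene tin [([0.3818, 0.0671, 0.0172], 0.98), ([0.493, -0.2443, 0.0989], 0.43)]
scene tape []
scene cutters []
side knob [([0.491, -0.2525, 0.1448], 0.58), ([0.3902, -0.4439, 0.0096], 0.43)]
side key_round_top []
side key_square_top [([0.452, 0.1954, 0.0455], 0.44)]
side key_bar_top []
side gate_hinge [([0.4524, 0.19, 0.046], 0.71), ([0.4836, -0.3202, 0.0784], 0.67), ([0.5635, -0.2502, 0.036], 0.61)]
side keeper_lip [([0.4814, -0.3238, 0.0749], 0.7)]
side tin [([0.3834, 0.0619, 0.0102], 0.92)]
side tape [([0.6419, 0.35, 0.0094], 0.59), ([0.4892, -0.2504, 0.1484], 0.21)]
side cutters [([0.3886, -0.4439, 0.0088], 0.82)]
1.0
```

View pics/scene.png

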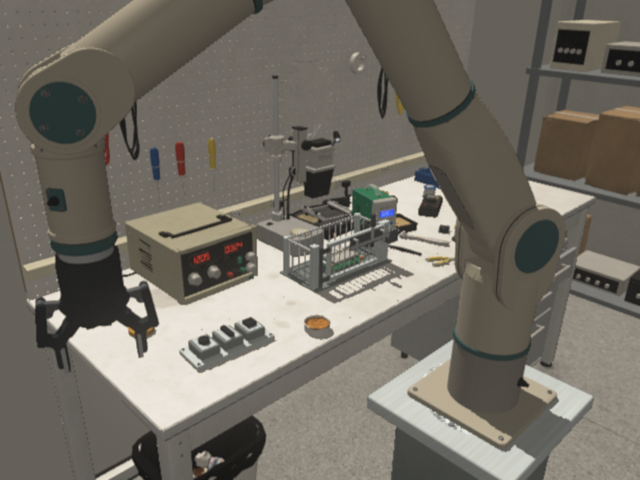

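View pics/a.png

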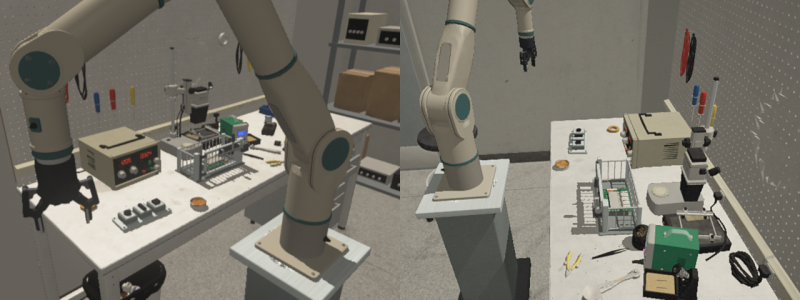

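The keys show at about (204,340) for round, (227,328) for bar and (249,322) for square, which matches the networks. The guard is at (335,255), with the tin at (317,323) well to one side. I'll move over the pad with the jaws shut, then look with the wrist camera.

```bash
python3 -m inch '[[[0.039,0,-0.0236,0],[0.039,0,-0.0236,0],[0.039,0,-0.0236,0],[0.039,0,-0.0236,0],[0.039,0,-0.0236,0]]]' 0 40
python3 -m inch '[[[0.039,0,-0.0236,0],[0.039,0,-0.0236,0],[0.039,0,-0.0236,0],[0,0,0,-0.148],[0,0,0,-0.148]]]'
python3 -m inch '[[[0,0,0,0],[0,0,0,0]]]'
cat >> h.py <<'E'
def wray(p,uv):
    K=p["K"];T=p["tool_from_camera"];d=np.array([(uv[0]-K[0,2])/K[0,0],(uv[1]-K[1,2])/K[1,1]])
    th=np.linalg.norm(d); c=np.r_[d/th*np.sin(th),np.cos(th)]
    return T[:3,3],T[:3,:3]@c
def wpix(p,o,P):
    T=p["tool_from_camera"];K=p["K"];t=o["eef_rot"].T@(np.asarray(P)-o["ee_pos"])
    c=T[:3,:3].T@(t-T[:3,3]);th=np.arctan2(np.hypot(c[0],c[1]),c[2]);d=c[:2]/np.hypot(c[0],c[1])*th
    return d*[K[0,0],K[1,1]]+K[:2,2]
def onz(p,o,uv,z):
    a,d=wray(p,uv);R=np.asarray(o["eef_rot"]);a=o["ee_pos"]+R@a;d=R@d
    return a+d*(z-a[2])/d[2]
def maskc(p,o,n,z):
    for s in cams.silhouettes(p,n)[:2]:
        m=s["mask"];ys,xs=np.nonzero(m)
        if len(xs): print(n,"mask",round(s["p"],2),len(xs),[round(xs.mean(),1),round(ys.mean(),1)],[xs.min(),xs.max(),ys.min(),ys.max()],np.round(onz(p,o,(xs.mean(),ys.mean()),z),4))
E
python3 - <<'E'
from h import *
o=get_obs();print(o["time"],o["ee_pos"],o["eef_rot"],o["finger_gap"])
p=cams.read_camera("wrist");K="key_round_top","key_square_top","key_bar_top"
for n in K: print(n,[(np.round(d["point"],4).tolist(),round(d["p"],2)) for d in cams.recognise(p,n)[:3]])
for n in K: maskc(p,o,n,.044)
save(p,"w1.png")
E
```

```text
time: 1.5
ee_pos: [0.3805, 0.4192, 0.2176]
eef_rot: [[0.928, 0.0, 0.373], [-0.373, 0.0, 0.928], [0.0, -1.0, 0.0]]
wrist_force: [0.4, 0.4, 0.6]
finger_gap: 0.0126
time: 2.0
ee_pos: [0.4631, 0.3094, 0.2176]
eef_rot: [[0.996, 0.001, 0.085], [-0.085, -0.0, 0.996], [0.001, -1.0, -0.0]]
wrist_force: [-0.2, 0.6, 0.4]
finger_gap: 0.0002
time: 2.2
ee_pos: [0.4617, 0.3114, 0.2175]
eef_rot: [[0.996, -0.0, 0.09], [-0.09, 0.0, 0.996], [-0.0, -1.0, 0.0]]
wrist_force: [0.6, 0.3, -0.3]
finger_gap: 0.0001
2.2 [0.46168205 0.31135351 0.21747439] [[ 9.95933105e-01 -1.59398620e-05  9.00957841e-02]
 [-9.00957762e-02  2.78557739e-04  9.95933067e-01]
 [-4.09719135e-05 -9.99999961e-01  2.75988759e-04]] 0.0001397333747261951
key_round_top [([0.4655, 0.3129, 0.0472], 0.76), ([0.4559, 0.1983, 0.0449], 0.62)]
key_square_top [([0.456, 0.1997, 0.0468], 0.97)]
key_bar_top [([0.5822, -0.0701, 0.0301], 0.47)]
key_round_top mask 0.78 558 [np.float64(316.8), np.float64(206.1)] [np.int64(304), np.int64(330), np.int64(193), np.int64(219)] [0.4645 0.3099 0.044 ]
key_square_top mask 0.6 652 [np.float64(200.3), np.float64(207.8)] [np.int64(187), np.int64(214), np.int64(195), np.int64(220)] [0.4553 0.1995 0.044 ]
key_bar_top mask 0.84 503 [np.float64(256.9), np.float64(206.8)] [np.int64(250), np.int64(264), np.int64(186), np.int64(228)] [0.46   0.2546 0.044 ]
```

View pics/w1.png

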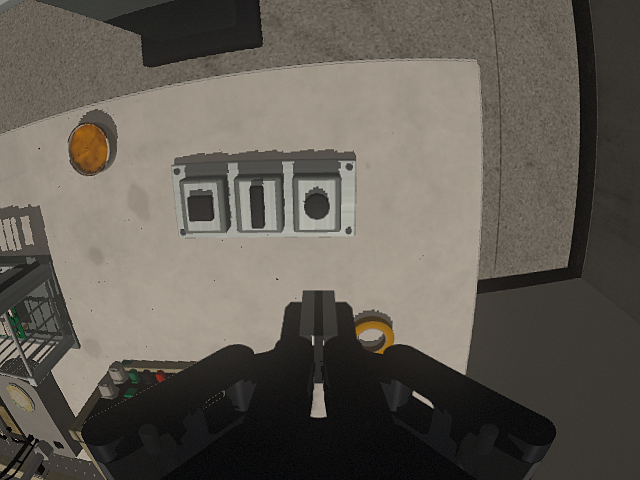

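The wrist view shows the square key at (200,208), the bar at (257,207) and the round at (317,206), with the masks on the black caps. I'll go down on the round key.

```bash
python3 -m inch '[[[0.003,0.037,-0.0015,0],[0,0.037,0,0],[0,0.037,0,0],[0,0.0345,0,0],[0,0.002,0,0]]]'
python3 -m inch '[[[0,0.003,0,0],[0,0.002,0,0],[0,0.001,0,0]]]'
python3 -m inch '[[[0,0.002,0,0],[0,0.001,0,0],[0,0,0,0]]]'
```

```text
time: 3.05
ee_pos: [0.4616, 0.3077, 0.0661]
eef_rot: [[0.996, -0.007, 0.087], [-0.087, -0.005, 0.996], [-0.006, -1.0, -0.006]]
wrist_force: [-0.8, -0.0, 1.1]
finger_gap: -0.0
time: 3.35
ee_pos: [0.4656, 0.3103, 0.0655]
eef_rot: [[0.996, 0.003, 0.087], [-0.087, 0.002, 0.996], [0.002, -1.0, 0.002]]
wrist_force: [0.1, -0.5, -0.2]
finger_gap: 0.0001
time: 3.65
ee_pos: [0.4646, 0.3096, 0.0612]
eef_rot: [[0.996, 0.0, 0.087], [-0.087, 0.0, 0.996], [0.0, -1.0, 0.0]]
wrist_force: [-0.0, 0.1, -0.4]
finger_gap: 0.0
```

```bash
python3 -m inch '[[[0,0.002,0,0],[0,0,0,0]]]'
python3 -m inch '[[[0,0.002,0,0],[0,0,0,0]]]'
```

```text
time: 3.85
ee_pos: [0.4644, 0.3095, 0.0588]
eef_rot: [[0.996, -0.0, 0.087], [-0.087, -0.0, 0.996], [-0.0, -1.0, -0.0]]
wrist_force: [-0.7, -0.6, -0.8]
finger_gap: 0.0001
time: 4.05
ee_pos: [0.4643, 0.3094, 0.0566]
eef_rot: [[0.996, -0.0, 0.087], [-0.087, -0.0, 0.996], [-0.0, -1.0, -0.0]]
wrist_force: [-0.2, -0.4, -0.9]
finger_gap: 0.0001
```

```bash
python3 -m inch '[[[0,0.002,0,0],[0,0,0,0]]]' | grep -E "pos|force"
python3 -m inch '[[[0,0.001,0,0],[0,0,0,0]]]'| grep -E "pos|force"
python3 - <<'E'
from h import *
p=cams.read_camera("wrist");cv2.imwrite("pics/w2.png",cv2.resize(p["color"][150:400,180:460,::-1],None,fx=2,fy=2))
E
```

```text
ee_pos: [0.4643, 0.3095, 0.0546]
wrist_force: [-0.2, 0.1, -0.1]
ee_pos: [0.4645, 0.3095, 0.0538]
wrist_force: [0.5, 0.1, -0.8]
```

View pics/w2.png

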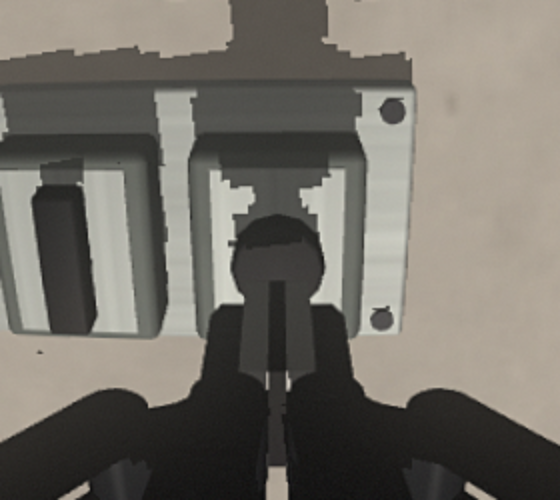

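The shut fingertips at crop (278,285) are over the round cap at (278,262), but the force shows no contact yet. I'll keep going down in small steps.

```bash
python3 -m inch '[[[0,0.001,0,0],[0,0,0,0]]]' | grep -E "pos|force"
python3 -m inch '[[[0,0.001,0,0],[0,0,0,0]]]'| grep -E "pos|force"
python3 -m inch '[[[0,0.001,0,0],[0,0,0,0]]]'| grep -E "pos|force"
```

```text
ee_pos: [0.4645, 0.3095, 0.0528]
wrist_force: [-0.2, -0.6, 0.3]
ee_pos: [0.4645, 0.3095, 0.0518]
wrist_force: [0.3, 0.3, -0.3]
ee_pos: [0.4644, 0.3095, 0.0508]
wrist_force: [-0.2, 0.3, -0.3]
```

Run:
```python
from h import *
o=get_obs();print(o["wrist_force"],o["ft_torque"],o["tau"])
out=[]
for c in ("scene","side"):
    p=cams.read_camera(c)
    u=cv2.projectPoints(np.array([[o["ee_pos"]]]),p["rvec"],p["tvec"],p["K"],None)[0].ravel();print(c,u)
    x,y=(u-[40,30]).astype(int);y=max(y,0);x=min(max(x,0),560)
    out.append(cv2.resize(p["color"][y:y+75,x:x+80,::-1],(400,375)))
cv2.imwrite("pics/c1.png",np.hstack(out))
```

```text
[-0.24397975  0.2640277  -0.34702418] [ 0.05743258 -0.00731656 -0.01092187] [ 8.07758715e-04 -5.32917702e+01  3.78240673e-01 -1.10568836e+01
  7.13256260e-03 -1.88324094e-02 -6.02691471e-04]
scene [203.00322703 334.97980684]
side [285.56557445 203.9095308 ]
```

View pics/c1.png

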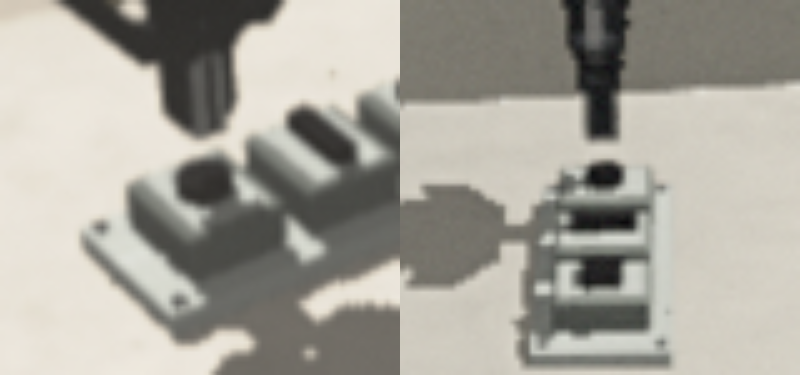

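Run:
```python
from h import *
P=[];
for c in ("scene","side"):
    p=cams.read_camera(c);R=cv2.Rodrigues(np.array(p["rvec"]))[0];P.append(p["K"]@np.c_[R,np.ravel(p["tvec"])])
    print(c,"pos",-R.T@np.ravel(p["tvec"]))
for n,a,b in (("tip",(203,331),(285.2,200.4)),("key",(204,340.4),(285.8,208))):
    X=cv2.triangulatePoints(P[0],P[1],np.array(a,float),np.array(b,float)).ravel();print(n,X[:3]/X[3])
o=get_obs();print(o["time"],o["ee_pos"],o["joint_pos"])
p=cams.read_camera("wrist");print(p["tool_from_camera"],p["K"])
```

```text
scene pos [-0.40695171  0.85150366  0.70367701]
side pos [ 0.39772462 -1.14368284  0.84535382]
tip [0.46327674 0.310014   0.06168838]
key [0.46445496 0.30835072 0.03732988]
5.3 [0.46449339 0.30955667 0.05089431] [-0.61919848  0.73574991 -0.02919699  1.90812366  0.04090297  0.49832151
  0.80720562]
[[-5.50106586e-04  9.46123319e-01  3.23806057e-01 -8.32438804e-02]
 [-3.10319768e-04 -3.23806252e-01  9.46123361e-01 -1.57121874e-01]
 [ 9.99999801e-01  4.19985272e-04  4.71728721e-04 -1.69061045e-04]
 [ 0.00000000e+00  0.00000000e+00  0.00000000e+00  1.00000000e+00]] [[371.64829954   0.         318.10063371]
 [  0.         371.64829954 233.83292399]
 [  0.           0.           1.        ]]
```

The pictures triangulate the fingertips to about z 0.065. That is roughly 15 mm behind the reported TCP, not 19 mm ahead of it, and the wrist view agrees. I'll use contact force to find the key surface instead.

```bash
python3 -m inch '[[[0,0.007,0,0],[0,0.006,0,0],[0,0,0,0]]]' | grep -E "pos|force"
python3 -m inch '[[[0,0.003,0,0],[0,0,0,0]]]' | grep -E "pos|force"
python3 -m inch '[[[0,0.003,0,0],[0,0,0,0]]]' | grep -E "pos|force"
python3 -m inch '[[[0,0.003,0,0],[0,0,0,0]]]' | grep -E "pos|force"
```

```text
ee_pos: [0.4638, 0.309, 0.0367]
wrist_force: [0.6, 0.2, -0.2]
ee_pos: [0.4643, 0.3094, 0.0345]
wrist_force: [0.3, -0.6, -0.1]
ee_pos: [0.4644, 0.3095, 0.0316]
wrist_force: [-0.6, -0.1, 0.1]
ee_pos: [0.4647, 0.3097, 0.0289]
wrist_force: [-0.8, 0.0, 1.6]
```

Contact begins at about 0.029.

```bash
python3 -m inch '[[[0,0.003,0,0],[0,0,0,0]]]' | grep -E "pos|force"
python3 -m inch '[[[0,0.002,0,0],[0,0,0,0]]]' | grep -E "pos|force"
python3 -m inch '[[[0,0.002,0,0],[0,0,0,0]]]' | grep -E "pos|force"
```

```text
ee_pos: [0.4647, 0.3097, 0.0259]
wrist_force: [0.5, -0.4, 3.4]
ee_pos: [0.4648, 0.3098, 0.0242]
wrist_force: [-0.9, -0.3, 4.5]
ee_pos: [0.4648, 0.3098, 0.0239]
wrist_force: [-2.9, -1.7, 20.3]
```

The round key bottomed at TCP z 0.024 with 20 N. Next I lift, move to the square key (0.111 along −tool z) and press.

```bash
python3 -m inch '[[[0,0,0,0],[0,-0.036,0,0],[0,0,0,0]]]' | grep -E "pos|force"
python3 -m inch '[[[0,0,-0.037,0],[0,0,-0.037,0],[0,0,-0.037,0],[0,0,0,0],[0,0,0,0]]]' | grep -E "pos|force"
python3 -m inch '[[[0,0.022,0,0],[0,0.005,0,0],[0,0.003,0,0],[0,0.003,0,0],[0,0.002,0,0]]]' | grep -E "pos|force"
python3 -m inch '[[[0,0,0,0],[0,0,0,0]]]' | grep -E "pos|force|time"
```

```text
ee_pos: [0.4666, 0.311, 0.0609]
wrist_force: [1.4, -0.3, -0.2]
ee_pos: [0.4548, 0.1981, 0.0575]
wrist_force: [0.0, 0.4, 0.6]
ee_pos: [0.4543, 0.2003, 0.0238]
wrist_force: [-7.6, 1.0, 30.3]
time: 8.35
ee_pos: [0.4543, 0.2002, 0.0241]
wrist_force: [-3.7, 1.4, 11.5]
```

```bash
python3 -m inch '[[[0,0,0,0],[0,-0.036,0,0],[0,0,0,0]]]' | grep -E "pos|force"
python3 -m inch '[[[0,0,0.028,0],[0,0,0.0275,0],[0,0,0,0],[0,0,0,0]]]' | grep -E "pos|force"
python3 -m inch '[[[0,0.022,0,0],[0,0.005,0,0],[0,0.003,0,0],[0,0.003,0,0],[0,0.002,0,0]]]' | grep -E "pos|force"
python3 -m inch '[[[0,0.001,0,0],[0,0,0,0]]]' | grep -E "pos|force|time"
python3 - <<'E'
from h import *
o=get_obs();p=cams.read_camera("wrist");maskc(p,o,"key_bar_top",.04);maskc(p,o,"key_round_top",.044)
E
```

```text
ee_pos: [0.4574, 0.2001, 0.0619]
wrist_force: [0.5, 0.3, 0.0]
ee_pos: [0.4596, 0.2546, 0.0588]
wrist_force: [-0.1, -0.7, -0.5]
ee_pos: [0.4593, 0.253, 0.0241]
wrist_force: [-2.7, -3.4, 8.6]
time: 9.75
ee_pos: [0.4593, 0.253, 0.0241]
wrist_force: [-3.3, -4.2, 12.2]
key_bar_top mask 0.78 636 [np.float64(319.5), np.float64(278.1)] [np.int64(306), np.int64(333), np.int64(267), np.int64(289)] [0.4442 0.2548 0.04  ]
key_bar_top mask 0.17 1990 [np.float64(13.0), np.float64(435.6)] [np.int64(0), np.int64(40), np.int64(381), np.int64(479)] [ 0.5843 -0.0211  0.04  ]
key_round_top mask 0.81 2132 [np.float64(442.4), np.float64(307.8)] [np.int64(416), np.int64(469), np.int64(282), np.int64(334)] [0.4624 0.3079 0.044 ]
```

All three keys bottomed at 0.024. Now I raise, open the gripper and go over to the guard to measure.

```bash
python3 -m inch '[[[0,0,0,0],[0,-0.045,0,0],[0,-0.048,0,0],[0,-0.048,0,0],[0,-0.048,0,0]]]' | grep -E "pos|force"
python3 -m inch '[[[0.005,-0.02,-0.045,0],[0.005,-0.02,-0.045,0],[0.005,0,-0.048,0],[0.005,0,-0.048,0],[0.005,0,-0.048,0]]]' 0.6 40| grep -E "pos|force"
python3 -m inch '[[[0.005,0,-0.048,0],[0.005,0,-0.048,0],[0.005,0,-0.048,0],[0.005,0,-0.048,0],[0.0,0,-0.03,0]]]' | grep -E "pos|force"
python3 -m inch '[[[0,0,0,0],[0,0,0,0],[0,0,0,0]]]'
python3 - <<'E'
from h import *
o=get_obs()
p=cams.read_camera("wrist")
for n in ("knob","gate_hinge","keeper_lip","gate","guard"): print(n,[(np.round(d["point"],4).tolist(),round(d["p"],2)) for d in cams.recognise(p,n)[:3]])
maskc(p,o,"knob",.168)
save(p,"w3.png")
for c in ("scene","side"): rec(["knob","keeper_lip"],c)
E
```

```text
ee_pos: [0.46, 0.2546, 0.2143]
wrist_force: [0.8, 0.4, -0.8]
ee_pos: [0.4649, 0.0174, 0.2528]
wrist_force: [-0.2, 0.3, 0.4]
ee_pos: [0.4653, -0.2084, 0.2525]
wrist_force: [0.2, 0.6, 0.0]
time: 11.7
ee_pos: [0.4655, -0.2025, 0.252]
eef_rot: [[0.996, 0.001, 0.085], [-0.085, 0.001, 0.996], [0.001, -1.0, 0.001]]
wrist_force: [-0.1, 0.2, -0.8]
finger_gap: 0.0511
knob [([0.4901, -0.2435, 0.1595], 0.66)]
gate_hinge [([0.5267, -0.1969, 0.0413], 0.6)]
keeper_lip [([0.4744, -0.3093, 0.0901], 0.58)]
gate [([0.5022, -0.2103, 0.1074], 0.67)]
guard [([0.5202, -0.1985, 0.0405], 0.9), ([0.4549, 0.1911, 0.0419], 0.44)]
knob mask 0.68 766 [np.float64(265.8), np.float64(262.1)] [np.int64(253), np.int64(277), np.int64(237), np.int64(282)] [ 0.4828 -0.2412  0.168 ]
scene knob [([0.488, -0.243, 0.141], 0.51)]
scene keeper_lip [([0.4709, -0.3074, 0.0938], 0.59)]
side knob [([0.4915, -0.2502, 0.147], 0.67), ([0.4909, -0.2531, 0.1033], 0.23)]
side keeper_lip [([0.4828, -0.3209, 0.0754], 0.46)]
```

View pics/w3.png

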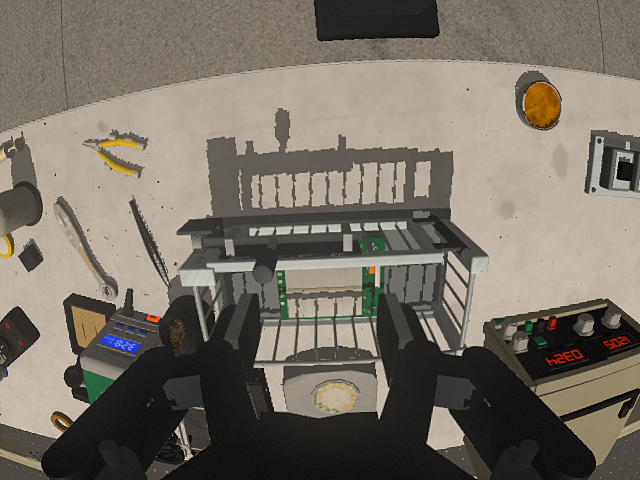

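The wrist view shows the knob as the dark cylinder at (265,262), the keeper block at about (200,228), and the fence's front top bar from (183,272) to (487,263). To get the guard yaw and the knob axis I'll warp this onto the gate-top plane.

```bash
cat >> h.py <<'E'
def ortho(p,o,z,x0,x1,y0,y1,s=2000):
    nx,ny=int((x1-x0)*s),int((y1-y0)*s)
    m=np.zeros((nx,ny,2),np.float32)
    X=x1-np.arange(nx)/s; Y=y1-np.arange(ny)/s     # up = +x, left = +y
    for i in range(nx):
        T=p["tool_from_camera"];K=p["K"]
        P=np.c_[np.full(ny,X[i]),Y,np.full(ny,z)]
        c=((P-o["ee_pos"])@o["eef_rot"]-T[:3,3])@T[:3,:3]
        h=np.hypot(c[:,0],c[:,1]);th=np.arctan2(h,c[:,2])
        m[i]=c[:,:2]/h[:,None]*th[:,None]*[K[0,0],K[1,1]]+K[:2,2]
    return cv2.remap(p["color"],m[...,0],m[...,1],cv2.INTER_LINEAR)[:,:,::-1].copy()
E
python3 - <<'E'
from h import *
o=get_obs();print(o["time"]);p=cams.read_camera("wrist")
a=ortho(p,o,.120,.42,.57,-.39,-.04);b=ortho(p,o,.168,.42,.57,-.39,-.04)
for im in (a,b):
    for k in range(1,7): cv2.line(im,(k*100,0),(k*100,6),(0,0,255),1)
    for k in range(1,3): cv2.line(im,(0,k*100),(6,k*100),(0,0,255),1)
cv2.imwrite("pics/o1.png",np.vstack([a[:,:],b[:,:]])[:600])
E
```

```text
12.35
```

View pics/o1.png

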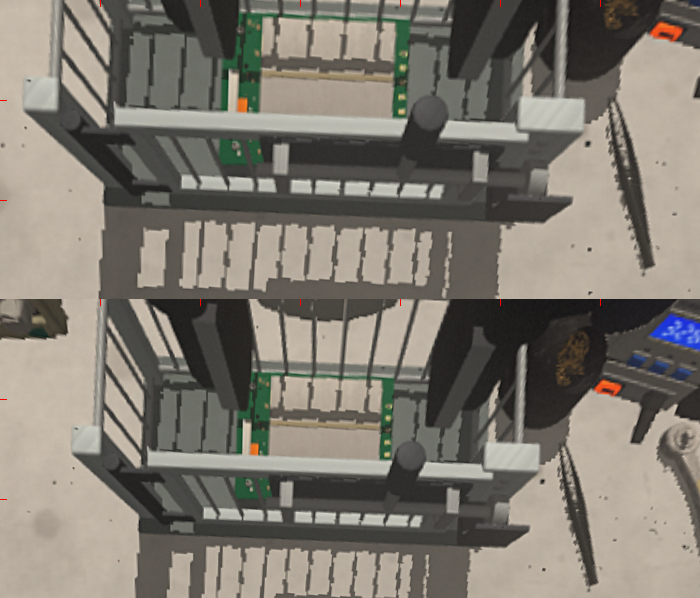

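Bottom line from the warp: the gate rail slopes by 22/413, so yaw is about −0.053. The hinge cylinder at (73,120) puts the hinge near (0.509,−0.077). The knob top at (408,455) puts the knob axis near (0.491,−0.244), which fits the networks. Next I align and descend with the tips held at z ≥ 0.135.

```bash
python3 -m inch '[[[0,0,0,-0.034],[0.014,0.03,-0.02,0],[0.0137,0.03,-0.02,0],[0,0,0,0],[0,0,0,0]]]' | grep -E "pos|force"
python3 -m inch '[[[0,0.03,0,0],[0,0.02,0,0],[0,0.012,0,0],[0,0.01,0,0],[0,0,0,0]]]' | grep -E "pos|force"
python3 - <<'E'
from h import *
o=get_obs();print(o["time"]);out=[]
for c in ("scene","side"):
    p=cams.read_camera(c)
    u=cv2.projectPoints(np.array([[o["ee_pos"]]]),p["rvec"],p["tvec"],p["K"],None)[0].ravel();print(c,u)
    x,y=(u-[40,40]).astype(int)
    out.append(cv2.resize(p["color"][y:y+75,x:x+80,::-1],(400,375)))
cv2.imwrite("pics/c2.png",np.hstack(out))
E
```

```text
ee_pos: [0.49, -0.2452, 0.1912]
wrist_force: [0.7, -0.6, 0.7]
ee_pos: [0.4903, -0.2449, 0.1196]
wrist_force: [0.8, 0.1, -0.3]
13.4
scene [372.36197688 230.35838013]
side [313.92173685 302.28512923]
```

View pics/c2.png

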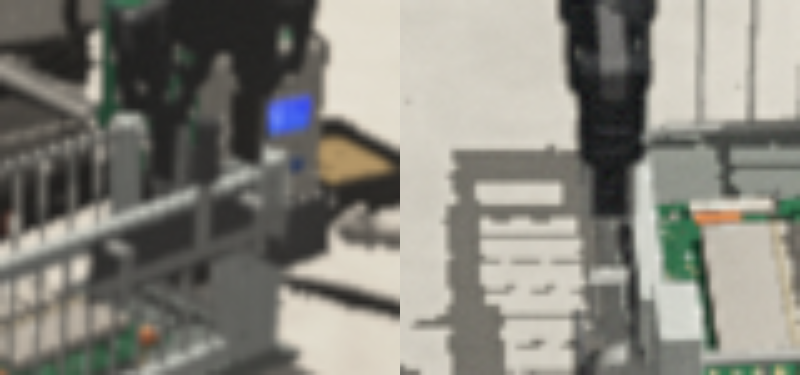

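In the scene crop the knob at (200,150) stands between the two fingers at (160,150) and (248,150), and the tips are above the gate's top. I'll close on it.

```bash
python3 -m inch '[[[0,0,0,0],[0,0,0,0],[0,0,0,0],[0,0,0,0],[0,0,0,0]]]' 0 50
python3 -m inch '[[[0,-0.003,0,0],[0,-0.003,0,0],[0,-0.003,0,0],[0,-0.001,0,0],[0,0,0,0]]]'
```

```text
time: 14.0
ee_pos: [0.491, -0.2455, 0.1206]
eef_rot: [[0.999, 0.001, 0.053], [-0.053, -0.0, 0.999], [0.001, -1.0, -0.0]]
wrist_force: [-0.4, 0.5, 6.5]
finger_gap: 0.0147
time: 14.5
ee_pos: [0.4907, -0.2454, 0.13]
eef_rot: [[0.999, 0.0, 0.053], [-0.053, -0.0, 0.999], [0.0, -1.0, -0.0]]
wrist_force: [0.2, -0.5, -2.0]
finger_gap: 0.0148
```

The knob is held (gap 14.8 mm) and lifted 10 mm, with about 2 N hanging. Now I draw it towards the hinge.

```bash
python3 -m inch '[[[0,0,0.004,0],[0,0,0.006,0],[0,0,0.006,0],[0,0,0,0]]]' | grep -vE "rot|\[-"
python3 -m inch '[[[0,0,0.006,0],[0,0,0.006,0],[0,0,0.005,0],[0,0,0,0],[0,0,0,0]]]'
python3 - <<'E'
from h import *
rec(["knob","key_bar_top"],"scene");rec(["knob"],"side")
E
```

```text
time: 14.9
ee_pos: [0.4915, -0.2274, 0.1297]
wrist_force: [1.9, 1.1, -0.5]
finger_gap: 0.0148
time: 15.4
ee_pos: [0.4922, -0.2117, 0.1298]
eef_rot: [[0.999, -0.0, 0.052], [-0.052, 0.001, 0.999], [-0.0, -1.0, 0.001]]
wrist_force: [0.9, 0.1, -1.7]
finger_gap: 0.0148
scene knob [([0.4885, -0.2101, 0.135], 0.58)]
scene key_bar_top [([0.4565, 0.2582, 0.0416], 0.68)]
side knob []
```

The bolt has been drawn 33 mm and the knob followed. Now I swing the gate along its arc in 0.05 rad steps, with tool rows (−0.007, 0, +0.0009, 0.05).

```bash
python3 -m inch '[[[-0.0035,0,0.0005,0.025],[-0.0035,0,0.0004,0.025],[0,0,0,0]]]'
python3 -m inch '[[[-0.007,0,0.0009,0.05],[-0.007,0,0.0009,0.05],[-0.007,0,0.0009,0.05],[0,0,0,0]]]'
```

```text
time: 15.95
ee_pos: [0.4849, -0.2112, 0.13]
eef_rot: [[0.995, -0.0, 0.104], [-0.104, -0.0, 0.995], [-0.0, -1.0, -0.0]]
wrist_force: [1.5, 0.3, -1.0]
finger_gap: 0.0145
time: 16.35
ee_pos: [0.4644, -0.2054, 0.13]
eef_rot: [[0.968, -0.0, 0.251], [-0.251, -0.0, 0.968], [-0.0, -1.0, -0.0]]
wrist_force: [2.4, -1.0, -1.8]
finger_gap: 0.0147
```

```bash
python3 -m inch '[[[-0.007,0,0.0009,0.05],[-0.007,0,0.0009,0.05],[-0.007,0,0.0009,0.05],[-0.003,0,0.0004,0.02],[0,0,0,0]]]'
python3 -m inch '[[[0,0,0,0],[0,0,0,0],[0,0,0,0]]]' | grep -E "time|force|pos|gap"
python3 - <<'E'
from h import *
for c in ("scene","side"): rec(["knob","tin","tape","cutters","key_round_top","key_bar_top","key_square_top"],c)
o=get_obs();p=cams.read_camera("wrist");save(p,"w4.png")
for n in ("knob","gate","tin","cutters"): print(n,[(np.round(d["point"],4).tolist(),round(d["p"],2)) for d in cams.recognise(p,n)[:2]])
E
```

```text
time: 16.85
ee_pos: [0.4435, -0.1952, 0.1301]
eef_rot: [[0.912, 0.001, 0.41], [-0.41, -0.001, 0.912], [0.001, -1.0, -0.0]]
wrist_force: [1.0, -2.5, -0.5]
finger_gap: 0.0146
time: 17.15
ee_pos: [0.4436, -0.1951, 0.1299]
wrist_force: [-0.2, -1.7, -0.4]
finger_gap: 0.0144
scene knob [([0.4401, -0.1924, 0.1436], 0.43)]
scene tin [([0.3819, 0.0686, 0.0148], 0.65)]
scene tape [([0.6359, 0.3631, 0.0137], 0.74)]
scene cutters [([0.3923, -0.4359, 0.0116], 0.73)]
scene key_round_top [([0.4615, 0.3089, 0.0462], 0.64)]
scene key_bar_top [([0.4554, 0.2587, 0.0433], 0.66)]
scene key_square_top [([0.4496, 0.1977, 0.0448], 0.54), ([0.3771, 0.0699, 0.0177], 0.26)]
side knob [([0.4433, -0.1986, 0.1218], 0.43)]
side tin [([0.3833, 0.0644, 0.009], 0.58)]
side tape [([0.6382, 0.3502, 0.0097], 0.62)]
side cutters [([0.3923, -0.4462, 0.0135], 0.56)]
side key_round_top []
side key_bar_top []
side key_square_top []
knob [([0.4409, -0.1969, 0.1658], 0.95), ([0.4732, -0.3159, 0.0864], 0.54)]
gate [([0.4472, -0.1865, 0.1066], 0.95)]
tin [([0.3782, 0.0681, 0.0107], 0.71)]
cutters []
```

View pics/w4.png

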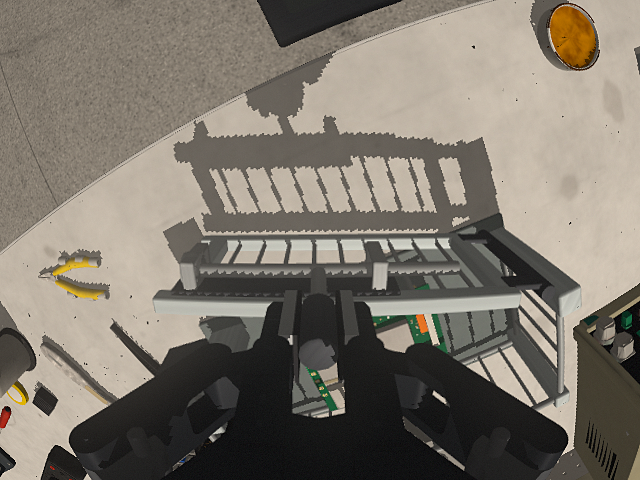

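The gate lies parallel to the jaws, from (155,300) to (520,300), and well off the posts. That is about 0.37 rad open, with the knob at (318,330) between the pads. The tin, tape and cutters read where they were, and the keys are up. I'm handing in.

```bash
python3 -c "
from h import *
o=get_obs();print(o['time'],o['finger_gap'],np.abs(o['joint_velocities']).max());print(ctrl.hand_in())"
```

```text
18.2 0.014806183439502874 0.001101639727390068
the job is handed in; nothing more can be done
None
```

I ran the full sequence and handed the job in at 18.2 s with the gate ajar and the knob still held. The interface gives no verdict, so what follows is what I measured.

- **Keys:** I pressed round, then square, then bar, one at a time. Each bottomed at TCP z 0.024 with about 12–20 N steady (a brief 30 N on the square). I lifted clear between keys, and the last pictures show all three up.
- **Bolt:** I gripped the knob at 50 N (gap 14.8 mm), lifted it 10 mm and drew it 33 mm towards the hinge. The camera saw the knob move with the tool.
- **Gate:** I swung it along its arc to about 0.37 rad (21°). That figure comes from the tool's yaw relative to the closed gate. The wrist picture shows the gate parallel to the jaws, and the robot's joints were still at hand-in.
- **Tin, tape and cutters:** The position readings before and after agree within the network's scatter. The tin and tape differ by about 4 mm or less. The cutters' readings are 4–9 mm apart, except that the two cameras differ by about 10 mm in y at the end. The arm never went near any of them.

**Disagreements:**
- **Fingertip position:** The shut fingertips turned out to be about 14 mm behind the reported TCP, not 19 mm ahead as stated. I found this from the pictures and the first key contact, and corrected every later height for it.
- **Force while holding:** The knob's contact force can't be read directly. The steady 14.8 mm gap at 50 N is my evidence that it was held.
- **Wrist force:** It fell to about 1.7 N at the end, which fits the spring load with the noise.

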